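# Tap a flanged bearing cup home in a spindle housing with a brass drift

### The job

The flanged bearing cup has only been started by hand in the bore of the spindle housing. Take the brass drift from its stand and, pressing only with the drift's flat end, tap the cup in gently, a couple of millimetres at a time on alternate sides of its flange so that it never cocks, until you feel it solid all round: square, and bottomed on the spacer ring inside the bore. Then put the drift back in its stand as it stood, and leave everything else on the bench undisturbed.

Things in the scene. Friction and masses are not known exactly. Their poses are not given: they have to be found in the camera images.
- housing: Spindle housing, fixed to the bench: aluminium boss 82 mm across on a 92 mm square foot, 50 mm high, with an upright 50 mm bore from the top. Deep in the bore lies a spacer ring, its thickness selected for this unit, on which the cup's sleeve must bottom. Nothing measures how deep that is: with the cup home its flange still stands 1 to 8 mm above the face. Origin: centre of the underside; z up.
- housing_face (a point): Centre of the bore's mouth, in the plane of the housing's flat top face, 50 mm above the housing's origin; z up along the bore.
- bearing_cup: Flanged steel bearing cup, 150 g, loose, started by hand in the bore about 1.5 degrees out of square, its flange about 13 mm above the housing's face. Flange 58 mm across, 5 mm thick, with a 36 mm hole; under it a 50 mm sleeve 20 mm long. Origin: on its axis in the plane of the flange's underside; z up along its axis. Home: upright, with the sleeve's end bearing on the spacer ring.
- flange_top (a point): On the cup's axis in the plane of the flange's top, 5 mm above the cup's origin. Tap on the middle of that ring (it goes from radius 18 to 29 mm). The fit is held by friction: a push of 5 to 12 N there drives that side down as far as it is pushed, the far side staying or rising a little, with no spring-back; once that side has bottomed the force rises steeply. Over 30 N from the drift harms it; leaning over 0.1 rad it jams.
- drift: Brass drift, 120 g, 107 mm long, standing upright in its stand. Origin: centre of the flat working end (below); z along it, up. Shank 12 mm in diameter from z = 0 to 45 mm; guard collar 28 mm in diameter from 45 to 51 mm; round grip 18 mm in diameter from 51 to 105 mm, with a rounded top end. Grip it from above, above the collar.
- drift_stand: Stand of the drift, fixed to the bench: grey block 56 mm square on a 62 mm dark foot, 55 mm high, with one upright round hole 16 mm in diameter, chamfered, 48 mm deep in the middle of its top. Origin: centre of the underside; z up. The drift's collar rests on the block's top, so that the drift's origin is then 10 mm above this origin.
- nut_jar: Bystander: white jar with a lid, 44 mm across, 61 mm high. Origin: centre of the underside.

How it is judged:
By the outcome, as a careful person would: the job done as asked, in the order asked, and still so for the second after the job is handed in, with the robot touching nothing.
It also fails if it takes over 67 s, if anything falls off the work surface, if the arm or the gripper's body presses on something with over 40 N, if the wrist force passes 120 N, or if a joint passes its speed limit or range.

### The arm

A 7-joint arm with a two-finger parallel gripper is mounted at the origin on a cart in front of the work surface, level with it; the furniture and walls round the work are solid. World frame = base frame: x ahead of the robot, y to its left, z up, the work surface at z = 0. Lengths are in m, angles in rad, forces in N, time in s.
With the tool pointing down it reaches from about 0.4 to 0.9 m from the base axis. Payload 5.5 kg.
Tool frame: the origin (TCP) lies midway between the tips of the shut fingers; the grasp point (between the pads) lies 19 mm behind it (manip.grip_depth is the distance from the TCP to the grasp point, in m); z points along the fingers, x is the direction in which the jaws open and shut, and the axes are right-handed (so a half turn about z gives the same grasp; the last joint's range is limited). The gripper opens to 92 mm and grips with 3 to 60 N. Pads are 19 mm wide; open, the fingers measure 130 mm over their backs; the gripper's body (75 mm by 190 mm) begins 47 mm behind the grasp point.
Start: joints at [1.567, 0.501, -0.427, 1.55, 0.221, 1.138, -0.21], TCP at [0.171, -0.627, 0.227] pointing down, gripper open.
Joint ranges: [-2.88, 2.88], [-0.31, 2.03], [-1.54, 1.56], [0.2, 2.42], [-1.41, 4.55], [0.19, 2.02], [-2.57, 2.57]. Speed limits (rad/s): [2.57, 2.57, 3.14, 3.14, 3.14, 3.14, 3.14].

### API

Orientations are given as a unit quaternion [x, y, z, w].
In Python, from bench import manip, effector, viewer gives the robot as it stands. Calls block until the motion is done:
- manip.move_pose(position, orientation): joint-space move of the TCP to a pose.
- manip.servo_line(position, ori=None, vel=0.15): straight line of the TCP; ori=None keeps the orientation; vel is the mean speed in m/s.
- manip.movej(angles): joint-space move.
- effector.open_jaws() and effector.close(f_grip=None): open the fingers fully, or close them until they stop; f_grip is the grip in N (None keeps the last).
- manip.sleep(seconds).
- manip.solve_ik(position, orientation): joint angles nearest the present ones, or None.
- viewer.get_image(name): name is "scene" or "top" or "wrist"; returns the picture (420x560x3 uint8, red, green, blue); there is no depth.
- viewer.get_calibration(name): a dict with "vfov" (degrees; the focal length in pixels is half the picture's height over the tangent of half this angle, whatever the lens; pixels are square), "cx", "cy" (the principal point, pixels), "dist_coeffs" ([k1, k2, p1, p2, k3] as OpenCV has them; the pictures are not rectified), "eye" and "attitude" of the camera in the world. Camera axes: x right, y down, z forward; pixel columns grow to the right and rows downward; lengths in m; the calibration is good to about 2 mm. A picture is of the moment at which its call begins: read the wrist's pose just before it. get_calibration takes no time and is no camera call; for the wrist camera it gives the pose at the moment of the call.
A pose or a line that the arm cannot do raises manip.PlanningError and nothing moves.
- manip.hand_in(): hands the job in, once; it reports no verdict.
Readings, each from a call of its own:
- manip.current_clock(): time.
- manip.current_q(): joint angles.
- manip.current_joint_velocities(): joint speeds.
- manip.current_tau(): joint torques, N m.
- manip.current_tool_pos(): TCP position.
- manip.current_tcp_rot(): TCP orientation.
- manip.current_force(): force on the tool from outside, world axes, zero at the start.
- manip.current_wrist_torque(): the same for the moment, N m.
- manip.current_finger_gap(): finger opening in m.
Only numpy, scipy, OpenCV 4.12 (cv2) and the standard library are available. Lean on these libraries where they do the work, as an engineer would, in place of code of your own. Each camera call takes 0.05 s, during which the arm holds its last target.

## Working session

There is one attempt and no reset: what is moved stays moved. The work goes in short steps, each a Python script; the robot and the scene stay as the last script left them, time stands still between calls to the robot, and variables do not carry over. Pictures are saved under pics/ and viewed, and the job is handed in when it is done.

```bash
ls; mkdir -p pics; python3 - <<'E'
from bench import manip, effector, viewer
import cv2
print(manip.current_clock(), manip.current_tool_pos(), manip.current_tcp_rot(), manip.current_force(), manip.grip_depth)
for n in ["scene","top","wrist"]:
    print(n, viewer.get_calibration(n))
    im=viewer.get_image(n); cv2.imwrite(f"pics/a_{n}.png", im[:,:,::-1])
E
```

```text
pics
0.0 [ 0.17113586 -0.62634627  0.22567313] [ 7.94879674e-01 -6.06766323e-01 -7.55995664e-04 -6.01982878e-04] [-0.22489893 -0.85408196  0.57734926] 0.0188
scene {'vfov': 57.94975050228887, 'cx': 284.2255293287707, 'cy': 209.3904968919141, 'dist_coeffs': array([-0.09260063,  0.        ,  0.        ,  0.        ,  0.        ]), 'eye': array([ 0.23936494, -0.49116919,  0.70169439]), 'attitude': array([ 0.91001033, -0.23718481,  0.08872575, -0.32825647])}
top {'vfov': 49.522984014440375, 'cx': 278.8438636207235, 'cy': 211.60361679735718, 'dist_coeffs': array([-0.13967472,  0.        ,  0.        ,  0.        ,  0.        ]), 'eye': array([0.38622268, 0.01090619, 1.0495285 ]), 'attitude': array([ 0.71360085, -0.69780846,  0.05438416, -0.02965703])}
wrist {'vfov': 63.23970441720708, 'cx': 279.8883200362393, 'cy': 208.74340111995653, 'dist_coeffs': array([-0.06663921,  0.        ,  0.        ,  0.        ,  0.        ]), 'eye': array([ 0.2432905 , -0.60737809,  0.38417316]), 'attitude': array([ 0.78726284, -0.60078742, -0.08552002,  0.10935276])}
```

View pics/a_scene.png

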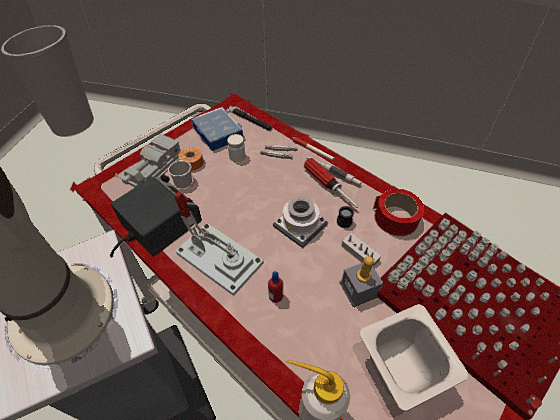

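View pics/a_top.png

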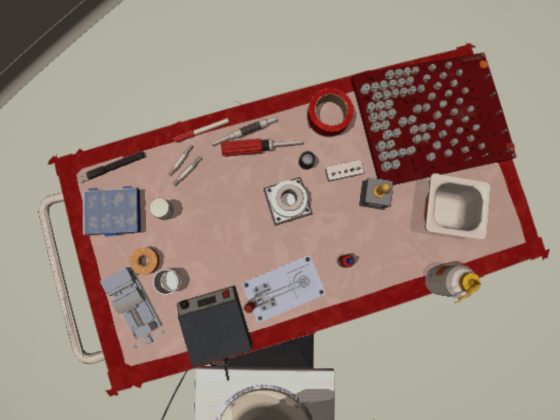

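View pics/a_wrist.png

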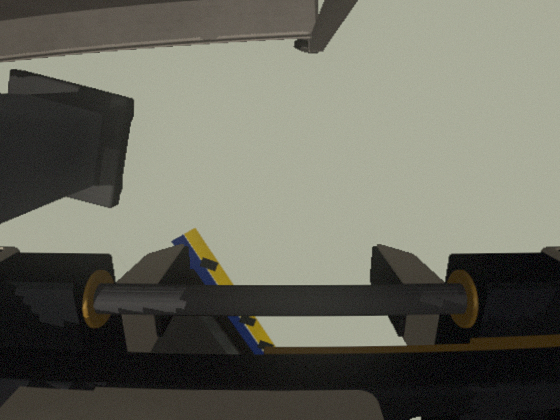

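The top view shows the housing at about (290,200), the stand with drift at (377,193), and the white jar possibly at (161,209). The scene view shows the housing at (300,217) and the drift at (367,270). Next I'll zoom in and write the helpers.

```bash
cat > h.py <<'E'
import numpy as np, cv2
from scipy.spatial.transform import Rotation as R
def K(c,H=420):
    f=H/2/np.tan(np.radians(c["vfov"])/2); return np.array([[f,0,c["cx"]],[0,f,c["cy"]],[0,0,1.]])
def rays(c,px):
    px=np.asarray(px,float).reshape(-1,1,2)
    u=cv2.undistortPoints(px,K(c),c["dist_coeffs"]).reshape(-1,2)
    d=np.c_[u,np.ones(len(u))]; d=R.from_quat(c["attitude"]).apply(d)
    return d/np.linalg.norm(d,axis=1)[:,None]
def onplane(c,px,z):
    d=rays(c,px); e=np.asarray(c["eye"]); return e+d*((z-e[2])/d[:,2])[:,None]
def proj(c,P):
    Rm=R.from_quat(c["attitude"]).as_matrix().T
    t=-Rm@np.asarray(c["eye"])
    p,_=cv2.projectPoints(np.asarray(P,float).reshape(-1,1,3),cv2.Rodrigues(Rm)[0],t,K(c),c["dist_coeffs"]); return p.reshape(-1,2)
def twoview(c1,p1,c2,p2):
    a,b=rays(c1,[p1])[0],rays(c2,[p2])[0]; e1,e2=np.asarray(c1["eye"]),np.asarray(c2["eye"])
    s=np.linalg.lstsq(np.c_[a,-b],e2-e1,rcond=None)[0]
    q1,q2=e1+s[0]*a,e2+s[1]*b; return (q1+q2)/2,np.linalg.norm(q1-q2)
def crop(im,x0,y0,x1,y1,s,name):
    cv2.imwrite(name,cv2.resize(im[y0:y1,x0:x1,::-1],None,fx=s,fy=s,interpolation=cv2.INTER_CUBIC))
E
python3 - <<'E'
import cv2
from h import *
a=cv2.imread("pics/a_top.png")[:,:,::-1]; b=cv2.imread("pics/a_scene.png")[:,:,::-1]
crop(a,250,130,410,250,5,"pics/b_top.png"); crop(b,260,180,400,320,4,"pics/b_scene.png")
from bench import viewer
c=viewer.get_calibration("top")
print(onplane(c,[(290,200),(377,193),(307,160),(347,261),(345,171)],0.05), onplane(c,[(161,209)],.06))
E
```

```text
[[ 0.53265642 -0.04717766  0.05      ]
 [ 0.55379972 -0.24362546  0.05      ]
 [ 0.62472058 -0.08400547  0.05      ]
 [ 0.40004287 -0.1755747   0.05      ]
 [ 0.6020561  -0.17045023  0.05      ]] [[0.50429741 0.23594445 0.06      ]]
```

View pics/b_top.png

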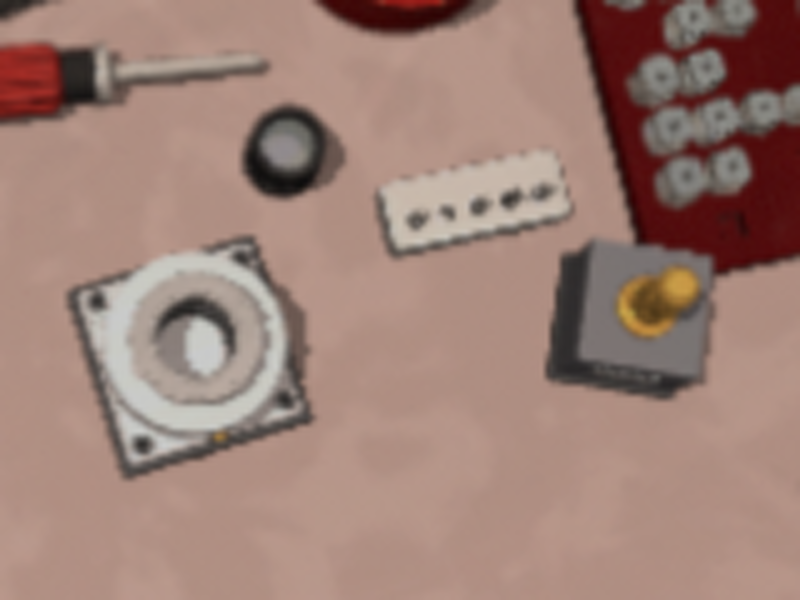

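View pics/b_scene.png

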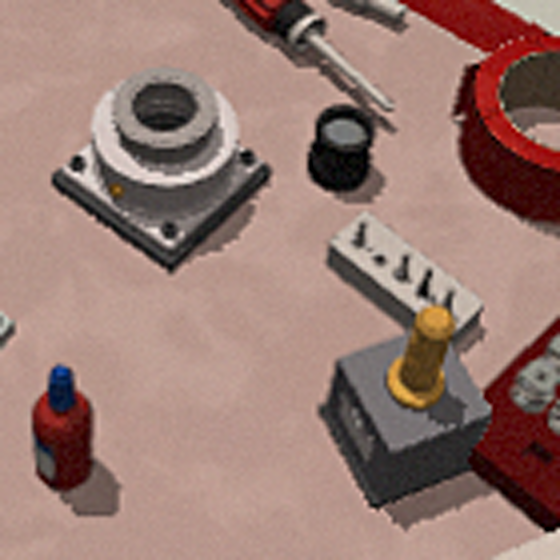

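```bash
python3 - <<'E'
from bench import manip, effector, viewer
from h import *
q0=[0.7949,-0.6068,0,0]
manip.servo_line([0.171,-0.627,0.36],vel=0.3); print(manip.current_clock())
for ang in (-75,-45,-90,-15,0,30,90):
    q=R.from_euler('z',ang,degrees=True)*R.from_quat([1,0,0,0])
    for P in ([.55,-.24,.3],[.55,-.24,.1],[.53,-.05,.12]):
        s=manip.solve_ik(P,q.as_quat()); print(ang,P,None if s is None else np.round(s,2))
E
```

```text
0.7417
-75 [0.55, -0.24, 0.3] [ 0.99  0.44 -0.85  1.59  0.34  1.27 -1.22]
-75 [0.55, -0.24, 0.1] [ 0.88  0.63 -0.7   1.77  0.5   0.92 -1.34]
-75 [0.53, -0.05, 0.12] [ 0.81  0.61 -1.    1.92  0.64  0.96 -1.8 ]
-45 [0.55, -0.24, 0.3] [ 1.04  0.46 -0.93  1.58  0.38  1.29 -0.73]
-45 [0.55, -0.24, 0.1] [ 0.94  0.67 -0.78  1.77  0.57  0.95 -0.87]
-45 [0.53, -0.05, 0.12] [ 0.79  0.59 -0.96  1.92  0.6   0.94 -1.25]
-90 [0.55, -0.24, 0.3] [ 0.95  0.42 -0.78  1.59  0.3   1.26 -1.45]
-90 [0.55, -0.24, 0.1] [ 0.85  0.62 -0.65  1.77  0.46  0.9  -1.57]
-90 [0.53, -0.05, 0.12] [ 0.8   0.6  -0.97  1.92  0.61  0.95 -2.05]
-15 [0.55, -0.24, 0.3] [ 1.09  0.49 -1.01  1.58  0.43  1.31 -0.24]
-15 [0.55, -0.24, 0.1] [ 0.98  0.69 -0.85  1.77  0.62  0.97 -0.38]
-15 [0.53, -0.05, 0.12] [ 0.79  0.59 -0.96  1.92  0.6   0.94 -0.73]
0 [0.55, -0.24, 0.3] [ 1.11  0.51 -1.05  1.58  0.45  1.32  0.  ]
0 [0.55, -0.24, 0.1] [ 1.    0.71 -0.88  1.77  0.65  0.98 -0.14]
0 [0.53, -0.05, 0.12] [ 0.79  0.59 -0.96  1.93  0.6   0.94 -0.47]
30 [0.55, -0.24, 0.3] [ 1.11  0.51 -1.04  1.58  0.45  1.31  0.53]
30 [0.55, -0.24, 0.1] [ 1.04  0.74 -0.95  1.77  0.7   1.01  0.34]
30 [0.53, -0.05, 0.12] [ 0.78  0.59 -0.95  1.93  0.59  0.94  0.06]
90 [0.55, -0.24, 0.3] [ 1.14  0.54 -1.11  1.58  0.49  1.33  1.54]
90 [0.55, -0.24, 0.1] [ 1.01  0.72 -0.9   1.77  0.66  0.99  1.42]
90 [0.53, -0.05, 0.12] [ 0.84  0.64 -1.05  1.92  0.67  0.98  1.05]
```

```bash
python3 - <<'E'
from bench import manip, effector, viewer
from h import *
q=(R.from_euler('z',-75,degrees=True)*R.from_quat([1,0,0,0])).as_quat()
manip.move_pose([.47,-.145,.26],q); print(manip.current_clock(),manip.current_tool_pos())
c=viewer.get_calibration("wrist"); im=viewer.get_image("wrist")
cv2.imwrite("pics/c_wrist.png",im[:,:,::-1]); np.save("c_cal.npy",c,allow_pickle=True); print(c)
print(manip.current_clock(),manip.current_force())
E
```

```text
2.8083 [ 0.47000595 -0.14625492  0.26003049]
{'vfov': 63.23970441720708, 'cx': 279.8883200362393, 'cy': 208.74340111995653, 'dist_coeffs': array([-0.06663921,  0.        ,  0.        ,  0.        ,  0.        ]), 'eye': array([ 0.54219504, -0.12739775,  0.41843166]), 'attitude': array([ 0.7850801 , -0.60364184, -0.08512406,  0.10963422])}
2.8583 [ 0.57897799 -0.5717733   0.95342279]
```

View pics/c_wrist.png

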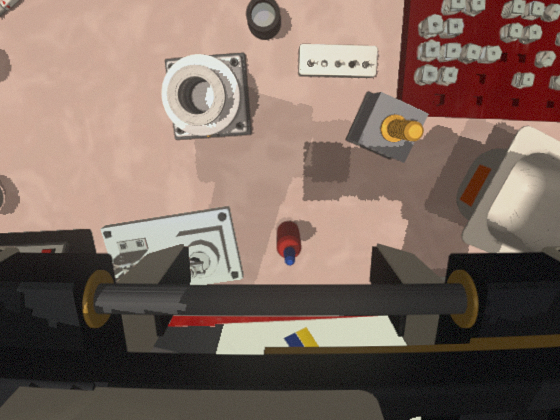

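The wrist view shows the housing and cup near (202,95), the drift's collar near (393,128) with its grip top near (413,131), and the stand's grey top around them. I'll measure these now.

```bash
python3 - <<'E'
from h import *
im=cv2.imread("pics/c_wrist.png"); c=np.load("c_cal.npy",allow_pickle=True).item()
hsv=cv2.cvtColor(im,cv2.COLOR_BGR2HSV)
m=cv2.inRange(hsv,(14,130,60),(32,255,255)); m[:90]=0;m[170:]=0;m[:,:370]=0;m[:,435:]=0
ys,xs=np.nonzero(m); print(xs.min(),xs.max(),ys.min(),ys.max())
crop(im[:,:,::-1],330,60,450,170,5,"pics/d1.png"); crop(im[:,:,::-1],150,30,270,150,5,"pics/d2.png")
v=np.where(m[...,None]>0,im,im//3); crop(v[:,:,::-1],330,60,450,170,5,"pics/d3.png")
print(proj(c,[[.55,-.24,.061],[.55,-.24,.117]]))
E
```

```text
381 423 115 141
[[387.44474969 133.67363186]
 [406.65520973 137.75428898]]
```

View pics/d1.png

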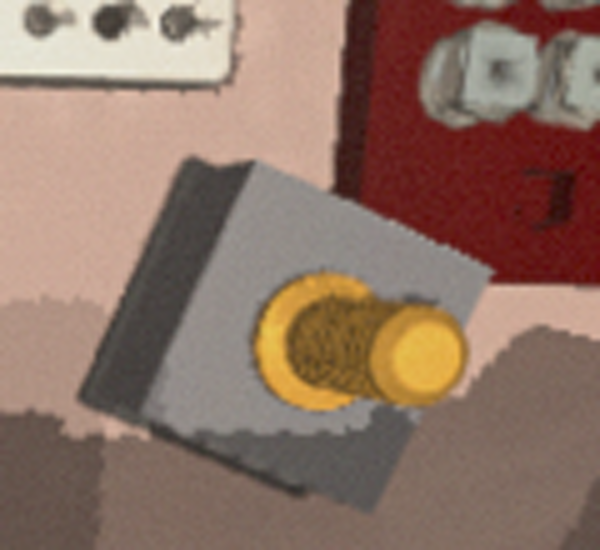

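View pics/d2.png

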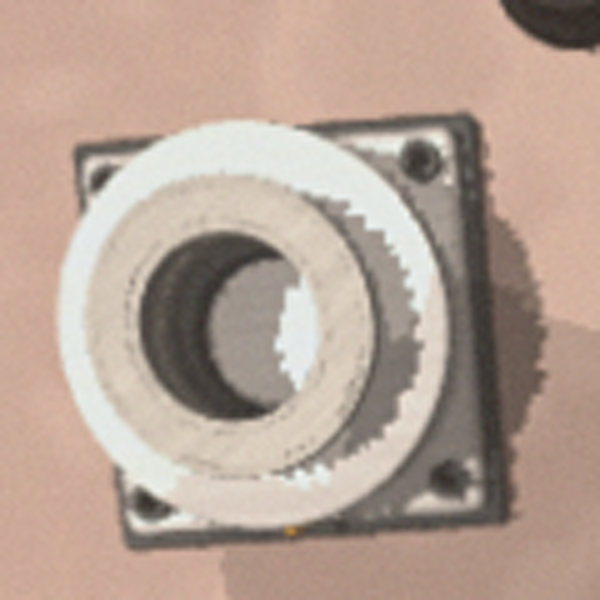

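```bash
python3 - <<'E'
from h import *
from bench import viewer
c=np.load("c_cal.npy",allow_pickle=True).item()
f=lambda p,x0,y0:(np.array(p)/5-.4+[x0,y0])
fl=f((230.5,326),150,30); ho=f((230,325),150,30); fa=f((253.5,324),150,30)
co=f((323,340),330,60); gt=f((420,355),330,60)
print("flange",onplane(c,[fl,ho],.068)); print("face",onplane(c,[fa],.05))
print("collar",onplane(c,[co],.061),"top",onplane(c,[gt],.113))
# edges of flange / face : diameters check
for z,pts in ((.068,[(84,326),(377,326),(230,174),(230,478)]),(.05,[(58,324),(449,324),(253,120),(253,528)])):
    P=onplane(c,[f(p,150,30) for p in pts],z); print(np.linalg.norm(P[0]-P[1]),np.linalg.norm(P[2]-P[3]),(P[0]+P[1])/2,(P[2]+P[3])/2)
# stand top corners: mean
P=onplane(c,[f(p,330,60) for p in [(255,160),(493,270),(372,512),(143,415)]],.055);print("stand",P.mean(0),[np.linalg.norm(P[i]-P[i-1]) for i in range(4)])
t=viewer.get_calibration("top"); s=viewer.get_calibration("scene")
g=lambda p,x0,y0,k:(np.array(p)/k-.5+.5/k+[x0,y0])
print("top cam flange",onplane(t,[g((199,338),250,130,5)],.068),"grip",onplane(t,[g((684,286),250,130,5)],.113),"collar",onplane(t,[g((648,306),250,130,5)],.061))
print("scene flange",onplane(s,[g((168,113),260,180,4)],.068),"grip",onplane(s,[g((435,322),260,180,4)],.113))
E
```

```text
flange [[ 0.53685831 -0.04242915  0.068     ]
 [ 0.53702025 -0.04229438  0.068     ]]
face [[ 0.53815965 -0.04264085  0.05      ]]
collar [[ 0.55771783 -0.24475928  0.061     ]] top [[ 0.55767534 -0.24536988  0.113     ]]
0.05830375755252567 0.057917997779122 [ 0.53688309 -0.04229418  0.068     ] [ 0.53632566 -0.04238739  0.068     ]
0.08170604837446459 0.08169863046985562 [ 0.53820902 -0.04240078  0.05      ] [ 0.53717512 -0.0426507   0.05      ]
stand [ 0.55733662 -0.24549416  0.055     ] [np.float64(0.0556795145120438), np.float64(0.056038974014693245), np.float64(0.055164831897656925), np.float64(0.05482184000817268)]
top cam flange [[ 0.53616078 -0.04471419  0.068     ]] grip [[ 0.55715749 -0.24810262  0.113     ]] collar [[ 0.55707892 -0.24588974  0.061     ]]
scene flange [[ 0.53613077 -0.04808175  0.068     ]] grip [[ 0.55771295 -0.24599719  0.113     ]]
```

```bash
python3 - <<'E'
from bench import manip, effector, viewer
from h import *
q=(R.from_euler('z',-75,degrees=True)*R.from_quat([1,0,0,0])).as_quat()
D=[.5575,-.2453]
manip.move_pose(D+[.17],q); print(manip.current_clock(),manip.current_tool_pos())
manip.servo_line(D+[.0655],vel=.12); print(manip.current_clock(),manip.current_tool_pos(),manip.current_force())
c=viewer.get_calibration("wrist");im=viewer.get_image("wrist"); cv2.imwrite("pics/e_wrist.png",im[:,:,::-1])
im=viewer.get_image("scene"); crop(im,260,180,460,340,4,"pics/e_scene.png")
E
```

```text
3.5417 [ 0.55734787 -0.24404388  0.17011582]
4.5583 [ 0.5582715  -0.24537045  0.06634789] [ 0.75399236  0.71435941 -0.13158418]
```

View pics/e_wrist.png

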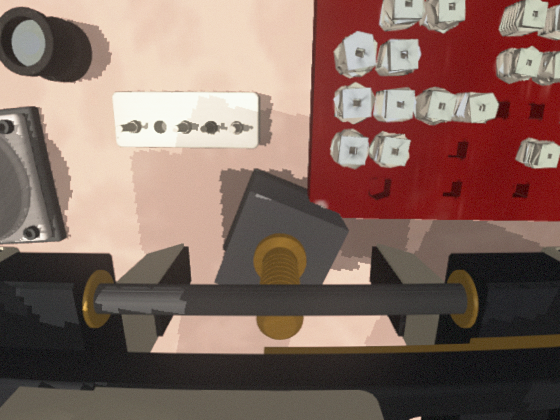

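View pics/e_scene.png

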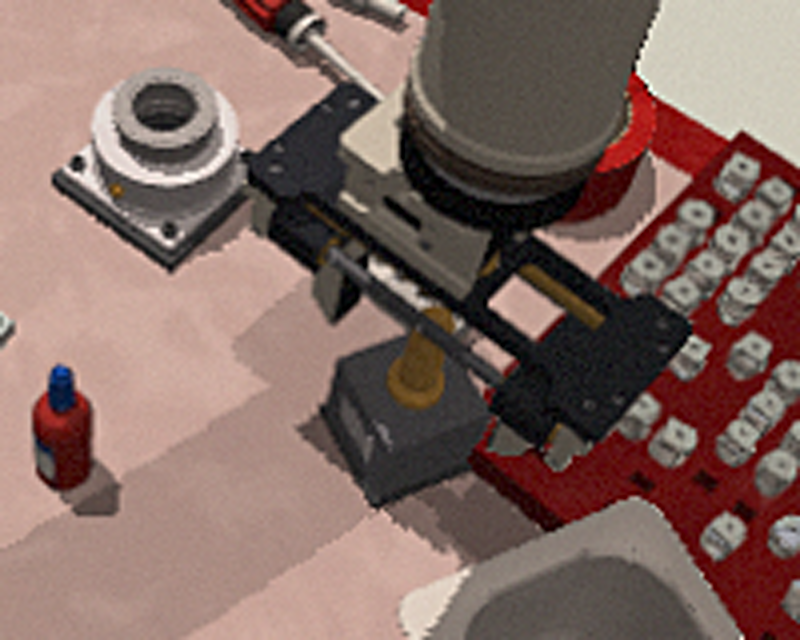

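The drift is centred between the fingers at column 280, and nothing else is in the way. I'll grip it now.

```bash
python3 - <<'E'
from bench import manip, effector, viewer
from h import *
for i in range(3): print(np.round(manip.current_tool_pos(),5),np.round(manip.current_force(),2))
effector.close(f_grip=55)
print(manip.current_clock(),manip.current_finger_gap())
for i in range(4): print(np.round(manip.current_tool_pos(),5),np.round(manip.current_tcp_rot(),4),np.round(manip.current_force(),2),np.round(manip.current_wrist_torque(),3)); manip.sleep(.05)
p=manip.current_tool_pos(); 
t=manip.current_clock(); manip.servo_line([.5575,-.2453,.0755],vel=.03); print(manip.current_clock()-t,manip.current_force(),manip.current_tool_pos())
t=manip.current_clock(); manip.servo_line([.5575,-.2453,.0760],vel=.03); print(manip.current_clock()-t,manip.current_force(),manip.current_tool_pos())
manip.sleep(.1);print(manip.current_tool_pos(),manip.current_force())
E
```

```text
[ 0.5583  -0.24553  0.06653] [-0.39  0.2  -0.  ]
[ 0.5583  -0.24553  0.06653] [-0.39  0.2  -0.  ]
[ 0.5583  -0.24553  0.06653] [-0.39  0.2  -0.  ]
5.8083 0.017695475635688317
[ 0.55751 -0.24524  0.06548] [ 0.7934 -0.6087 -0.     -0.    ] [-0.01  0.71  0.07] [-0.081  0.027  0.028]
[ 0.55747 -0.24525  0.06549] [ 0.7934 -0.6088 -0.      0.    ] [-0.33  0.25 -0.23] [0.011 0.076 0.035]
[ 0.55748 -0.24526  0.06549] [ 0.7934 -0.6087 -0.      0.    ] [ 0.44  0.31 -1.19] [ 0.081  0.013 -0.001]
[ 0.55749 -0.24526  0.06548] [ 0.7934 -0.6088 -0.     -0.    ] [0.85 0.51 0.66] [ 0.066  0.06  -0.014]
0.4833999999999996 [-0.14648279 -0.73388557 -2.13236083] [ 0.55759481 -0.24543555  0.07572646]
0.25 [-0.31453401 -0.20876474 -1.17659217] [ 0.55739691 -0.24531306  0.07588927]
[ 0.55742196 -0.2452431   0.07588296] [ 0.14210466 -0.53207737 -1.31898168]
```

```bash
cat > tap.py <<'E'
from bench import manip, effector, viewer
from h import *
C=np.array([.5368,-.0424]); L=.0555   # drift tip = tcp_z - L
RAD=.0235
def pt(a,r=RAD): return C+r*np.array([np.cos(np.radians(a)),np.sin(np.radians(a))])
def fz(n=2):
    v=[]
    for i in range(n): v.append(manip.current_force()[2]); manip.sleep(.015)
    return float(np.mean(v))
def line(xy,ztip,vel=.1): manip.servo_line([xy[0],xy[1],ztip+L],vel=vel)
def tipz(): return manip.current_tool_pos()[2]-L
def probe(a,z0,step=.0005,thr=2.2,maxd=.004,hop=.072):
    """above side a, then step down to contact; returns command z and tare"""
    xy=pt(a); line(xy,hop,.15); line(xy,z0,.06); t=fz(3); z=z0
    while z>z0-maxd:
        z-=step; line(xy,z,.02); f=fz()-t
        if f>thr: 
            print(f"  contact a={a} zcmd={z*1e3:.2f} ztip={tipz()*1e3:.2f} f={f:.1f} t={manip.current_clock():.2f}"); return z,t
    print("no contact",a,z*1e3); return None,t
E
python3 - <<'E'
from tap import *
manip.servo_line([.5575,-.2453,.150],vel=.2)
line(pt(0),.085,.25); print(manip.current_clock(),manip.current_tool_pos())
c=viewer.get_calibration("wrist");im=viewer.get_image("wrist"); cv2.imwrite("pics/f_wrist.png",im[:,:,::-1])
im=viewer.get_image("scene"); crop(im,240,160,400,280,5,"pics/f_scene.png")
im=viewer.get_image("top"); crop(im,240,140,360,240,6,"pics/f_top.png")
E
```

```text
8.325 [ 0.55996531 -0.04426225  0.13977657]
```

View pics/f_wrist.png

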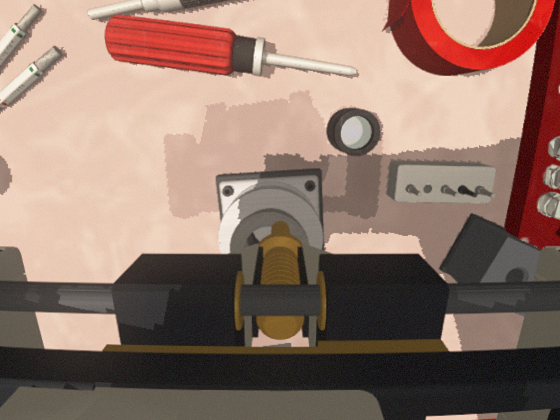

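View pics/f_scene.png

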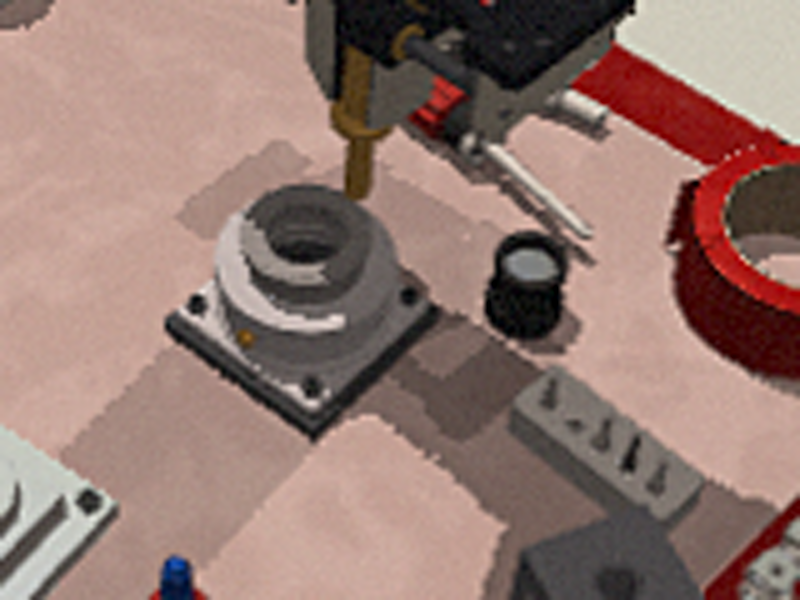

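The drift hangs upright, with its tip over the +x side of the flange (scene crop (357,195)). I'll probe the four sides lightly.

```bash
python3 - <<'E'
from tap import *
import json
r={}
for a in (0,90,180,270):
    z,t=probe(a,.0695,hop=.0725); r[a]=(z,t)
    line(pt(a),.0725,.1)
print(r,manip.current_clock())
E
```

```text
contact a=0 zcmd=68.00 ztip=68.21 f=2.2 t=9.88
  contact a=90 zcmd=67.00 ztip=67.14 f=2.3 t=12.22
  contact a=180 zcmd=67.00 ztip=67.16 f=3.7 t=14.56
  contact a=270 zcmd=68.00 ztip=68.12 f=2.4 t=16.33
{0: (0.068, -1.6695587863275423), 90: (0.067, -1.9308179176434173), 180: (0.067, -1.391174357495536), 270: (0.068, -2.031679509457118)} 16.5833
```

```bash
cat >> tap.py <<'E'
def tap(a,zc,zt,hop,step=.0007,fmax=16.,tare=-1.7,first=None):
    """press side a from expected contact zc to measured tip height zt; stop at fmax"""
    xy=pt(a); line(xy,hop,.2); line(xy,zc+.0008,.08); log=[]
    z=zc+.0008
    d=first if first else step
    while True:
        z-=d; d=step
        line(xy,z,.02 if d==step else .015); manip.sleep(.02); f=fz(2)-tare; zz=tipz(); log.append((round(z*1e3,2),round(zz*1e3,2),round(f,1)))
        if f>fmax: st="STOP"; break
        if zz<=zt+.0001: st="ok"; break
        if z<zt-.003: st="limit"; break
    line(xy,max(hop-.002,zz+.0015),.1)
    print(a,st,log,f"t={manip.current_clock():.2f}",flush=True)
    return st,zz,f
E
python3 - <<'E'
from tap import *
tap(315,.0683,.0662,.0715,step=.0006,first=.0022)
tap(135,.0670,.0650,.0695,step=.0006,first=.0022)
E
```

```text
315 ok [(66.9, np.float64(66.78), 0.3), (66.3, np.float64(66.39), 2.1), (65.7, np.float64(65.84), 3.8)] t=18.24
135 ok [(65.6, np.float64(65.42), 0.6), (65.0, np.float64(65.03), 1.0)] t=19.73
```

Contact came lower than I expected, with little force, so I'll check by camera before pressing on.

```bash
python3 - <<'E'
from tap import *
print(manip.current_tool_pos(),manip.current_finger_gap(),manip.current_force(),manip.current_wrist_torque())
im=viewer.get_image("scene"); crop(im,240,160,360,250,6,"pics/g_scene.png")
im=viewer.get_image("wrist"); cv2.imwrite("pics/g_wrist.png",im[:,:,::-1])
E
```

```text
[ 0.52032942 -0.02577947  0.12319411] 0.01733026515375537 [-0.36946598 -0.11770075 -1.25894825] [-0.04605229 -0.01272996  0.01027292]
```

View pics/g_scene.png

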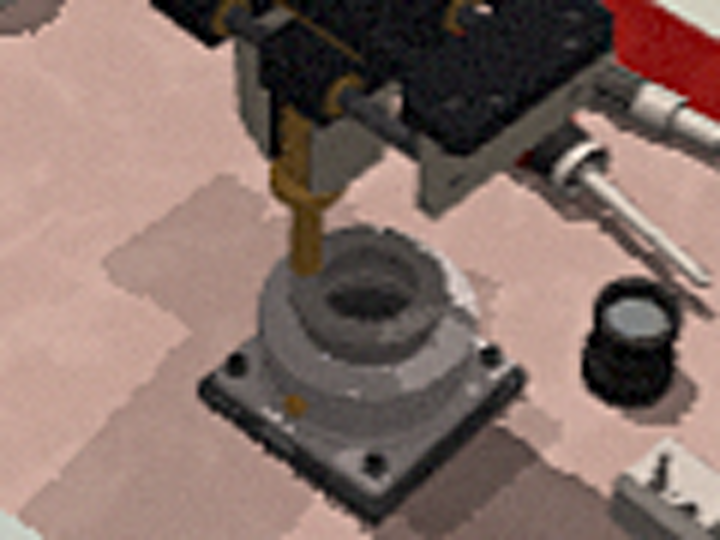

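View pics/g_wrist.png

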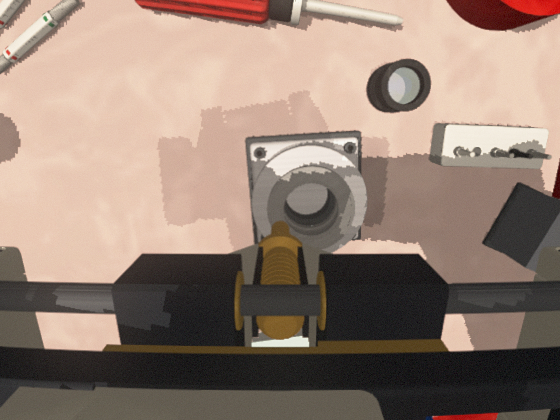

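```bash
python3 - <<'E'
from h import *
a=cv2.imread("pics/f_wrist.png");b=cv2.imread("pics/g_wrist.png")
o=np.hstack([x[205:345,230:330] for x in (a,b)])
cv2.imwrite("pics/g_cmp.png",cv2.resize(o,None,fx=4,fy=4,interpolation=cv2.INTER_CUBIC))
E
```

```text
(no output)
```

View pics/g_cmp.png

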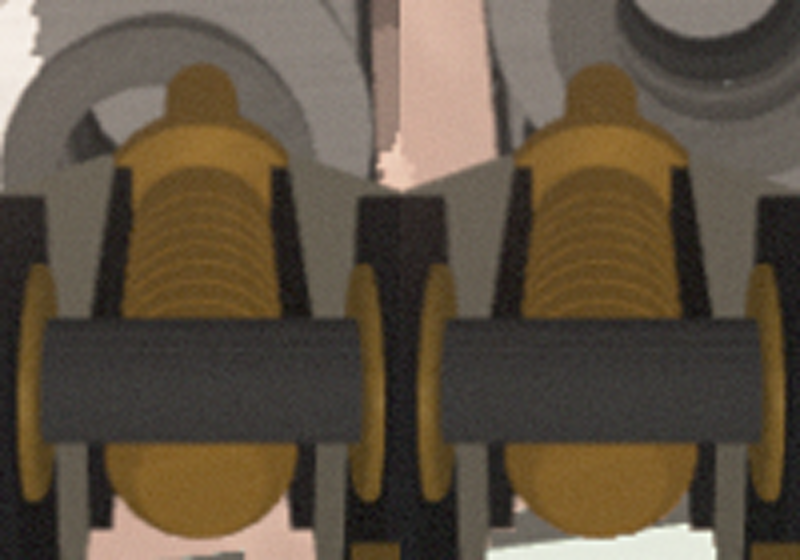

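There's no slip: the drift sits identically in the grip in both pictures. The low readings make sense because force relaxes once a move stops, so the cup did follow the drift. At rest, only steadily rising force will mean it has bottomed. I'll continue with small steps.

```bash
sed -i 's/manip.sleep(.02); f=fz(2)/manip.sleep(.04); f=fz(2)/' tap.py; python3 - <<'E'
from tap import *
s,z1,f=tap(315,.0658,.0640,.0685,step=.0006,first=.0014)
if s=="ok": s,z2,f=tap(135,.0652,.0632,.0675,step=.0006,first=.0014)
E
```

```text
315 ok [(65.2, np.float64(65.18), 0.2), (64.6, np.float64(64.74), 2.7), (64.0, np.float64(64.16), 3.7), (63.4, np.float64(63.54), 5.0)] t=22.02
135 ok [(64.6, np.float64(64.47), 0.7), (64.0, np.float64(64.02), 1.3), (63.4, np.float64(63.5), 3.1), (62.8, np.float64(62.78), 3.1)] t=24.20
```

```bash
python3 - <<'E'
from tap import *
s,z1,f=tap(315,.0636,.0616,.0665,step=.0006,first=.0014)
im=viewer.get_image("scene"); crop(im,240,160,360,250,6,"pics/h_scene.png")
E
```

```text
315 ok [(63.0, np.float64(62.98), 0.3), (62.4, np.float64(62.54), 3.0), (61.8, np.float64(61.95), 3.7), (61.2, np.float64(61.31), 4.1)] t=26.38
```

View pics/h_scene.png

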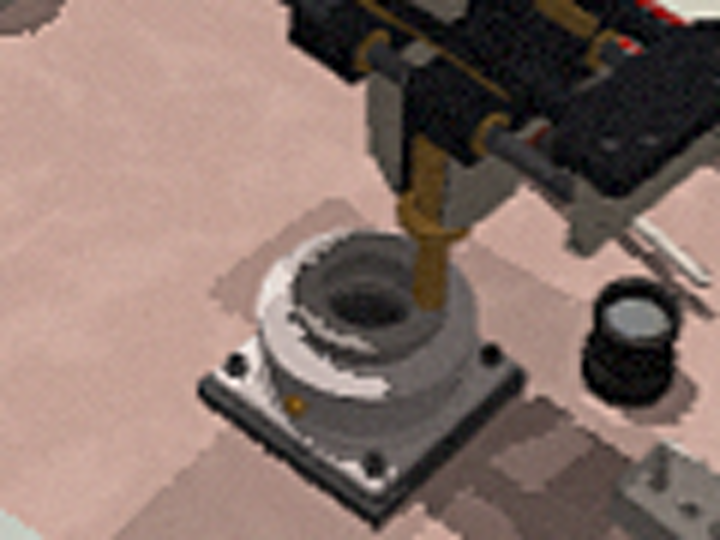

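The flange is visibly closer to the face (edge near (370,350) against the face at (370,390)), so the cup is following. I'll continue.

```bash
python3 - <<'E'
from tap import *
s,z2,f=tap(135,.0628,.0606,.0650,step=.0006,first=.0014)
if s=="ok": s,z1,f=tap(315,.0613,.0594,.0642,step=.0006,first=.0014)
if s=="ok": s,z2,f=tap(135,.0605,.0586,.0630,step=.0006,first=.0014)
E
```

```text
135 ok [(62.2, np.float64(62.12), 0.2), (61.6, np.float64(61.65), 1.7), (61.0, np.float64(61.06), 2.9), (60.4, np.float64(60.4), 4.2)] t=28.62
315 ok [(60.7, np.float64(60.68), 0.0), (60.1, np.float64(60.26), 3.1), (59.5, np.float64(59.65), 3.8), (58.9, np.float64(58.97), 4.1)] t=30.80
135 ok [(59.9, np.float64(59.77), 0.0), (59.3, np.float64(59.36), 1.9), (58.7, np.float64(58.83), 3.6), (58.1, np.float64(58.71), 8.9), (57.5, np.float64(58.61), 14.2)] t=33.31
```

Side 135 went solid near 58.65 mm, with force rising steeply and the tip stalled. Now the other sides.

```bash
python3 - <<'E'
from tap import *
s,z1,f=tap(315,.0590,.0560,.0612,step=.0005,first=.0012,fmax=12)
s,z1,f=tap(45,.0590,.0560,.0612,step=.0005,first=.0012,fmax=12)
s,z1,f=tap(225,.0590,.0560,.0612,step=.0005,first=.0012,fmax=12)
E
```

```text
315 STOP [(58.6, np.float64(58.82), 2.6), (58.1, np.float64(58.72), 7.3), (57.6, np.float64(58.67), 11.5), (57.1, np.float64(58.6), 14.3)] t=35.49
45 STOP [(58.6, np.float64(58.81), 3.6), (58.1, np.float64(58.74), 7.1), (57.6, np.float64(58.68), 10.7), (57.1, np.float64(58.6), 14.5)] t=37.61
225 STOP [(58.6, np.float64(58.79), 2.1), (58.1, np.float64(58.7), 6.4), (57.6, np.float64(58.65), 11.9), (57.1, np.float64(58.61), 15.7)] t=39.79
```

```bash
python3 - <<'E'
from tap import *
s,z1,f=tap(135,.0590,.0560,.0612,step=.0005,first=.0012,fmax=12)
xy=pt(135)
line(xy,.080,.15)
im=viewer.get_image("wrist"); cv2.imwrite("pics/i_wrist.png",im[:,:,::-1])
manip.servo_line([.5575,-.2453,.140],vel=.25)
manip.sleep(.2); print(manip.current_clock(),manip.current_tool_pos())
im=viewer.get_image("wrist"); cv2.imwrite("pics/j_wrist.png",im[:,:,::-1])
im=viewer.get_image("scene"); crop(im,240,160,400,310,5,"pics/j_scene.png")
E
```

```text
135 STOP [(58.6, np.float64(58.78), 4.5), (58.1, np.float64(58.72), 9.1), (57.6, np.float64(58.66), 13.2)] t=41.58
43.1583 [ 0.55768142 -0.24336325  0.14019873]
```

View pics/j_wrist.png

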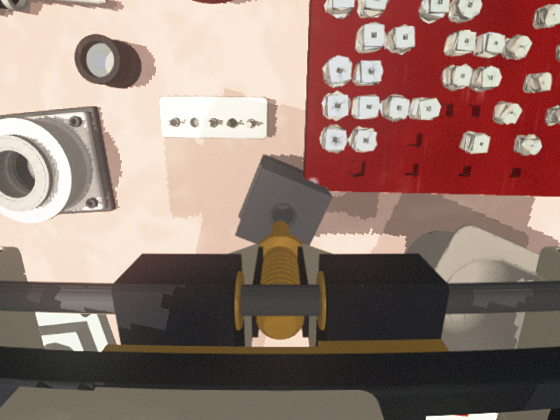

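View pics/j_scene.png

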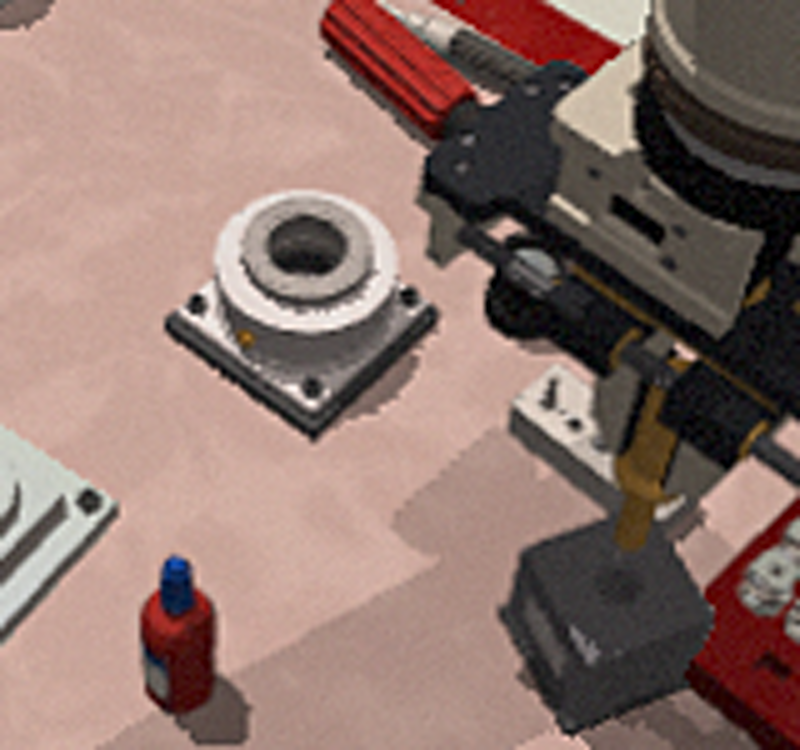

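The cup is seated square and the drift's tip is lined up over the stand's hole (wrist (280,228) over (284,213)). I'll lower it in stages with force checks.

```bash
python3 - <<'E'
from tap import *
manip.sleep(.15); print(manip.current_tool_pos())
t=fz(3); ok=True
for z,v in ((.114,.08),(.104,.04),(.075,.06),(.0672,.03)):
    manip.servo_line([.5575,-.2453,z],vel=v); F=manip.current_force(); print(z,np.round(manip.current_tool_pos(),4),np.round(F,1),F[2]-t)
    if F[2]-t>5 or np.hypot(F[0],F[1])>6: print("ABORT"); ok=False; break
if ok:
    z=.0672
    while z>.0650:
        z-=.0005; manip.servo_line([.5575,-.2453,z],vel=.02); f=fz(2)-t; print(round(z,4),manip.current_tool_pos()[2],round(f,1))
        if f>3: break
print(manip.current_clock())
E
```

```text
[ 0.55755773 -0.24501575  0.14010974]
0.114 [ 0.557  -0.245   0.1131] [ 0.4 -0.3 -1.4] -0.09420069543780274
0.104 [ 0.5573 -0.2453  0.1037] [ 0.4  0.1 -1. ] 0.2697659990782204
0.075 [ 0.5575 -0.2451  0.0748] [ 0.4 -0.3 -0.3] 0.9629299758652773
0.0672 [ 0.5574 -0.2453  0.0671] [ 0.6  0.5 -1.1] 0.17690837211472155
0.0667 0.06681589830970726 -0.3
0.0662 0.06620390723474995 0.2
0.0657 0.06564172469565807 -0.2
0.0652 0.06544815859175736 2.6
0.0647 0.06531020674789939 6.2
46.7917
```

Collar contact came at TCP z = 65.4 mm, the same height it was gripped at. Releasing now.

```bash
python3 - <<'E'
from tap import *
manip.servo_line([.5575,-.2453,.0655],vel=.02)
effector.open_jaws(); print(manip.current_clock(),manip.current_finger_gap(),np.round(manip.current_force(),1))
manip.servo_line([.5575,-.2453,.17],vel=.12)
q=(R.from_euler('z',-75,degrees=True)*R.from_quat([1,0,0,0])).as_quat()
manip.move_pose([.47,-.145,.26],q); print(manip.current_clock())
manip.sleep(.2)
c=viewer.get_calibration("wrist");im=viewer.get_image("wrist"); cv2.imwrite("pics/k_wrist.png",im[:,:,::-1]); np.save("k_cal.npy",c,allow_pickle=True)
crop(im,330,60,450,170,5,"pics/k1.png"); crop(im,150,30,270,150,5,"pics/k2.png")
im=viewer.get_image("scene"); cv2.imwrite("pics/k_scene.png",im[:,:,::-1]); crop(im,240,160,400,310,5,"pics/ks.png")
im=viewer.get_image("top"); cv2.imwrite("pics/k_top.png",im[:,:,::-1])
print(manip.current_clock())
E
python3 - <<'E'
import cv2
cv2.imwrite("pics/k12.png",cv2.resize(cv2.hconcat([cv2.imread("pics/k1.png")[:550],cv2.imread("pics/k2.png")[:550]]),(800,367)))
E
```

```text
48.2917 0.09189511696790818 [ 0.3 -1.  -0.7]
50.0
50.35
```

View pics/k12.png

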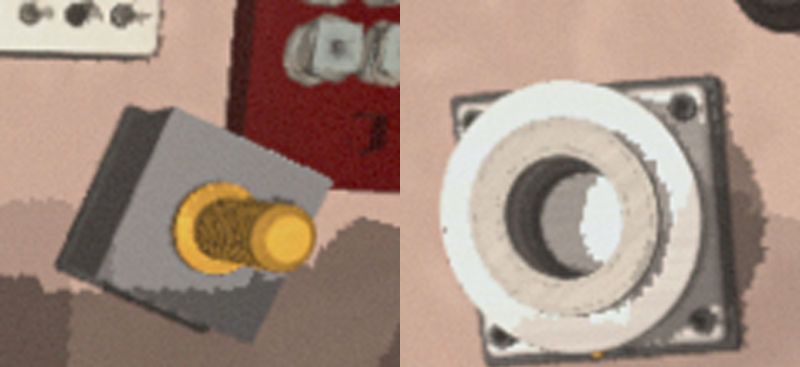

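View pics/k_scene.png

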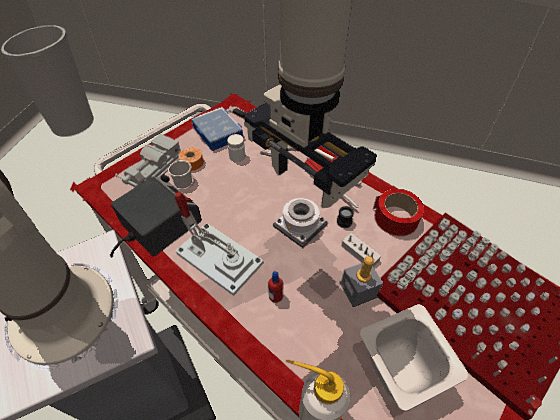

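The drift stands upright in its stand exactly as before, with its collar at the same pixels. The cup is seated with an even gap all round, the bystanders haven't moved, and the arm is clear.

```bash
python3 - <<'E'
from bench import manip
manip.hand_in(); print(manip.current_clock())
E
```

```text
the job is handed in; nothing more can be done
the job is handed in; nothing more can be done
```

The cup is tapped in square and solid on all sides, the drift is back in its stand, and I handed the job in at about 50 s of the 67 s allowed.

- **Tapping:** I probed four sides lightly and found the high side. I then tapped alternately at 315° and 135°, mostly about 2 mm a tap. The longest were about 2.5 mm.
- **Seating:** At 315°, 45° and 225° the drift stopped dead at 58.60–58.61 mm with 14–16 N on it. The last recheck at 135° gave 58.66 mm at 13 N. That puts the flange's underside about 3.6 mm above the face, within the 1–8 mm range.
- **Drift:** Its collar met the stand at the same height it was gripped at (65.4 mm against 65.5 mm). The last pictures show it upright as it stood, and nothing else appears to have moved.

**One disagreement along the way:** the first taps read much less than the 5–12 N expected. I put this down to the force relaxing once each move stopped, since pictures showed no slip in the grip and the cup going down. This means the highest force while the drift was moving was not measured; at rest it never read above 16 N.

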